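# Open the sticky medicine-box lock and hold it

### The arm

A 6-joint arm with a two-finger parallel gripper is mounted at the origin on the work surface. World frame = base frame: x ahead of the robot, y to its left, z up, the work surface at z = 0. Lengths are in m, angles in rad, forces in N, time in s.
With the tool pointing down it reaches from about 0.325 to 0.775 m from the base axis. Payload 9.3 kg.
Tool frame: the origin (TCP) lies midway between the tips of the shut fingers; the grasp point (between the pads) lies 19 mm behind it; z points along the fingers, y is the direction in which the jaws open and shut (so a half turn about z gives the same grasp; the last joint's range is limited). The gripper opens to 85 mm and grips with 20 to 120 N. Pads are 22 mm wide; open, the fingers measure 114 mm over their backs; the gripper's body (76 mm by 85 mm) begins 54 mm behind the grasp point. The pads swing forward as they close: fully open they stand 13 mm farther back than shut.
Start: joints at [-1.308, 0.259, 0.021, 1.334, 0, 1.418], TCP at [0.222, -0.503, 0.231] pointing down, gripper open.
Joint ranges: [-3.04, 3.04], [-0.91, 1.82], [-1.04, 1.36], [-1.92, 1.95], [-1.52, 1.45], [-3.14, 3.14]. Speed limits (rad/s): [2.22, 2.22, 2.79, 3.14, 3.14, 3.14].

### API

Orientations are given as a rotation vector (axis times angle).
In Python, from plant import r, imaging, find_in, masks_of, pinpoint gives the robot as it stands. Calls block until the motion is done:
- r.reach(position, orientation): joint-space move of the TCP to a pose.
- r.line_to(position, rot=None, speed=0.15): straight line of the TCP; rot=None keeps the orientation; speed is the mean speed in m/s.
- r.move_j(angles): joint-space move.
- r.command_gripper(opening, effort=None): finger opening in m; effort is the grip in N (None keeps the last); returns when the fingers have stopped.
- r.wait(seconds).
- r.ik(position, orientation): joint angles nearest the present ones, or None.
- r.state(): the state.
- imaging.read_camera(name): name is "side" or "top" or "wrist"; returns (picture, depth): 384x512x3 uint8, blue, green, red; 384x512 float32, m along the optical axis (not along the pixel's ray), 0 where there is no reading.
- imaging.get_calibration(name): a dict with "intrinsics" (3x3 intrinsics, pixels), "R" (3x3) and "t" (3): a world point X has camera coordinates R X + t. Camera axes: x right, y down, z forward; pixel columns grow to the right and rows downward; lengths in m; the calibration is good to about 2 mm. The wrist camera is an equidistant fisheye: a pixel r from the principal point sees the ray r / f radians off the axis. A picture is of the moment at which its call begins: read the wrist's pose just before it. get_calibration takes no time and is no camera call; for the wrist camera it gives the pose at the moment of the call.
A pose or a line that the arm cannot do raises r.Unreachable and nothing moves.
- r.close_job(): hands the job in, once; it reports no verdict.
Trained networks look in the newest picture that a camera, given by its name, has taken for a name from the list of things; names that differ only in an ending like _2 or _b are one class to them, and where a whole thing is asked for, a point or a joint stands for the part that bears it (a point fixed in the world has none). Each returns a list of dicts, best first, with "confidence" (0 to 1); they miss things now and then, are a little off and sometimes report something else, mostly with a low value. They report only what shows in the picture. A call takes as long as a camera call. They do not tell look-alikes from the thing itself.
- find_in(camera, name): "rect" ([left, top, right, bottom] in pixels, round what is visible of it).
- masks_of(camera, name): "region" (384x512 bool, what is visible of it) and "rect" ([left, top, right, bottom] in pixels, round what is visible of it).
- pinpoint(camera, name): "centre" ([column, row] in pixels: a listed point, or the origin of a listed thing).
The state is a dict: "clock": time; "joint_positions": joint angles; "qd": joint speeds; "tau": joint torques, N m; "position": TCP position; "eef_rot": TCP orientation; "ft_force": force on the tool from outside, world axes, zero at the start; "ft_torque": the same for the moment, N m; "gripper_width": finger opening in m.
Only numpy, scipy, OpenCV 4.12 (cv2) and the standard library are available. Lean on these libraries where they do the work, as an engineer would, in place of code of your own. Each camera call takes 0.05 s, during which the arm holds its last target. There are 200 camera calls.

### The job

Slide the upturned glass bowl along the sill, without lifting or tipping it, until it stands wholly on the round draining mat, clear of the medicine box's drop-front flap. Then take the yellow-headed key from the block, put it all the way into the lock on top of the box (its pins are sticky, so it helps to rock the key a little as you press) and turn it a quarter clockwise so the flap drops open. The lock springs back, so finish while still gripping the key and holding it turned; leave the blue key, strainer, teapot lid and peg where they are.

Things in the scene. Friction and masses are not known exactly. Their poses are not given: they have to be found in the camera images.
- lockbox: White plastic medicine box, screwed to the sill: 130 mm (x) by 180 mm (y), top deck 68 mm above the sill. Origin: centre of its underside; z up. Its +x side (facing away from the robot at yaw 0) is the drop-front flap. The lock stands upright in the deck, 39 mm from the box's centre along +x: a brass plug in a steel ring 34 mm across and 4 mm proud of the deck.
- keyway (a point): Mouth of the keyway, on the lock's axis in the plug's face, 71 mm above the sill (1 mm below the ring's top); z up, turns with the plug. An upright slot 10.5 mm (point x, the box's x while locked) by 5.0 mm (point y), its mouth flared at 45 degrees by 2.5 mm all round.
- pins (a point): On the lock's axis 12 mm below the mouth. Two pairs of sticky pins press on the blade's flat faces: the tip meets them about 9 and 15 mm down. A dead straight press sticks and needs some 15 N or more; pressing 8 to 14 N while rocking the key about 10 degrees to each side about the upright axis works it past in 5 to 10 rocks, a fraction of a millimetre each, and it then drops to the next pair.
- home (a point): On the lock's axis 28 mm below the mouth: the key's tip is here when it is fully home (its head then 1 mm above the ring). The last 5 mm press a light spring pin (up to 2.5 N). With the tip less than about 26 mm down the plug will not turn.
- plug (a joint): Turn of the lock plug in rad: 0 locked, grows clockwise seen from above, stop at 1.57 (a quarter turn). A spring turns it back (0.02 Nm at 0, 0.07 Nm at the stop). The blade has about 0.16 rad of play in the slot and the plug lags the key by that much: turn the key about 1.65 rad to bring the plug near its stop.
- flap (a joint): Drop-front flap in rad: about 0.01 shut, 1.45 lying open. Hinged along its lower edge 10 mm above the sill; it swings outward and down, reaching 58 mm out from the box's front. The lock's cam lets it come forward as the plug turns and frees it at about half the quarter turn; a soft spring lowers it in about a second.
- key: The box's key, with a YELLOW plastic head; starts upright, blade down, in a slot of the wooden block, head resting on the block. Origin: the blade's tip (lowest point), z up. Blade 9 mm (x) by 3.5 mm (y) by 30 mm long, tip bevelled, the same both ways round (may go in turned by 180 degrees). Head 26 mm (x) by 10 mm (y), from 30 to 60 mm above the tip. 45 g.
- sparekey: Key of the same shape with a BLUE head, in the block's other slot; not for this box, leave it.
- keyblock: Beech key block, fixed: 130 mm (x) by 44 mm (y) by 36 mm high, origin at the centre of its underside. Two slots, 35 mm either side of the centre along x, 10.5 by 5 mm, 33 mm deep; the keys stand with their x along the block's x.
- bowl: Upturned glass dessert bowl, rim down: 110 mm across at the sill, sides nearly upright (106 mm at 14 mm height, 100 mm at 28 mm), rounding in to a 50 mm foot on top, 56 mm high. Origin: centre of the rim, on the sill; z up. About 0.22 kg, friction about 0.6. It starts 30 to 45 mm in front of the flap, where the flap would hit it.
- mat: Round teal draining mat, 170 mm across, 1 mm thin and no obstacle to sliding. Origin: its centre.
- strainer: Aluminium tea strainer, 80 mm across, 31 mm high, with a flat handle along its +x. Origin under its cup. Bystander.
- teapot_lid: Brown ceramic teapot lid, 80 mm across, 43 mm high over its knob. Origin under its centre. Bystander.
- peg: Red plastic clothes peg lying on the sill, 72 mm long, 10 mm high. Origin under its middle. Bystander.
Not all that is in view belongs to the job. There is more than one size of the key; the job needs the smaller. What is shaped like the bowl but pink is not meant.

How it is judged:
On the way, in this order (a step that is already met when the one before it is completed fails the run):
1. the bowl stands wholly on the draining mat, rim down and still (horizontal distance between bowl and mat below 0.03 m and height (world z) of bowl below 0.004 m and angle between bowl's own z axis and vertical below 0.1 rad and linear speed of bowl below 0.03 m/s), for 0.2 s.
2. the yellow key is fully home in the lock (z of key in the frame of keyway below -0.026 m and horizontal distance between key and keyway below 0.004 m), for 0.1 s.
3. the lock is turned its quarter and the flap lies open (value of joint plug above 1.2 rad and value of joint flap above 1.25 rad), for 0.3 s.
At the end, for the whole second after the job is handed in: Fingers grip the yellow key (over 2 N), home in the lock (tip 26 mm or more below the plug's face, within 4 mm of its axis), plug held past 1.2 rad; flap open past 1.25 rad; bowl rim down and still on the sill, centre within 30 mm of the mat's (all of step 1 and all of step 2 and all of step 3 and contact force between the fingers and key above 2 N); the arm keeps its last pose, push and grip.
It fails at once if the glass bowl is lifted off the sill or tipped (height (world z) of bowl above 0.012 m or angle between bowl's own z axis and vertical above 0.25 rad).
It fails at once if the blue key is shifted by more than 15 mm (distance of sparekey from where it was at the start of the episode above 0.015 m).
It fails at once if the tea strainer is shifted by more than 30 mm (distance of strainer from where it was at the start of the episode above 0.03 m).
It fails at once if the teapot lid is shifted by more than 30 mm (distance of teapot_lid from where it was at the start of the episode above 0.03 m).
It fails at once if the clothes peg is shifted by more than 30 mm (distance of peg from where it was at the start of the episode above 0.03 m).
It also fails if it takes over 72 s, if anything falls off the work surface, if the arm or the gripper's body presses on something with over 40 N, if the wrist force passes 120 N, or if a joint passes its speed limit or range.

## Working session

There is one attempt and no reset: what is moved stays moved. The work goes in short steps, each a Python script; the robot and the scene stay as the last script left them, time stands still between calls to the robot, and variables do not carry over. Pictures are saved under pics/ and viewed, about 8 in all and at most 12, crops included, and the job is handed in when it is done.

```bash
ls; mkdir -p pics
python3 - <<'E'
from plant import r, imaging, find_in, masks_of, pinpoint
import cv2,numpy as np
s=r.state();print(s['clock'],s['position'],s['eef_rot'],s['gripper_width'])
ims=[]
for c in ["side","top"]:
    p,d=imaging.read_camera(c);cv2.imwrite(f'pics/{c}0.png',p);np.save(f'pics/{c}0.npy',d)
    cal=imaging.get_calibration(c);print(c,cal['intrinsics'].round(1).tolist(),(-cal['R'].T@cal['t']).round(3))
    for n in ["lockbox","key","sparekey","keyblock","bowl","mat","strainer","teapot_lid","peg"]:
        print(n,[(np.round(x['rect']).astype(int).tolist(),round(x['confidence'],2)) for x in find_in(c,n)])
    for n in ["keyway","key","bowl","mat"]: print('pt',n,[(np.round(x['centre'],1).tolist(),round(x['confidence'],2)) for x in pinpoint(c,n)])
E
python3 -c "
import cv2,numpy as np
cv2.imwrite('pics/top0b.png',cv2.resize(cv2.imread('pics/top0.png'),(800,600)))
cv2.imwrite('pics/side0b.png',cv2.resize(cv2.imread('pics/side0.png'),(800,600)))"
```

```text
pics
0.0 [ 0.2220987  -0.50287794  0.23067141] [-3.07267754e+00 -6.48184091e-01  1.05708272e-04] 0.08559148217927803
side [[351.2, 0.0, 257.3], [0.0, 351.2, 186.7], [0.0, 0.0, 1.0]] [ 0.408 -0.657  0.63 ]
lockbox [([184, 176, 257, 252], 0.65)]
key [([323, 284, 332, 300], 0.54)]
sparekey []
keyblock [([313, 282, 351, 357], 0.64)]
bowl [([305, 168, 342, 201], 0.76), ([256, 181, 295, 215], 0.66)]
mat [([235, 137, 285, 166], 0.55)]
strainer [([152, 303, 242, 344], 0.95)]
teapot_lid [([183, 158, 208, 177], 0.58), ([254, 184, 294, 216], 0.38)]
peg [([186, 138, 206, 146], 0.57), ([236, 141, 285, 166], 0.35)]
pt keyway [([235.7, 193.7], 0.41)]
pt key [([362.6, 301.4], 0.77), ([231.7, 204.2], 0.68), ([326.6, 307.0], 0.49)]
pt bowl [([271.3, 204.2], 0.77), ([323.7, 189.1], 0.56)]
pt mat [([259.8, 153.8], 0.76)]
top [[408.1, 0.0, 257.7], [0.0, 408.1, 190.5], [0.0, 0.0, 1.0]] [0.48  0.047 1.151]
lockbox [([233, 216, 312, 275], 0.93), ([365, 164, 409, 192], 0.64)]
key [([372, 149, 400, 167], 0.53), ([368, 170, 381, 178], 0.47)]
sparekey [([400, 175, 408, 184], 0.57)]
keyblock [([362, 164, 413, 193], 0.87)]
bowl [([231, 168, 273, 209], 0.7), ([225, 116, 259, 157], 0.67)]
mat [([135, 155, 193, 214], 0.72)]
strainer []
teapot_lid [([170, 252, 200, 278], 0.85)]
peg [([119, 250, 131, 273], 0.57), ([370, 171, 381, 177], 0.48)]
pt keyway [([269.3, 228.3], 0.57)]
pt key [([373.4, 148.4], 0.56), ([366.5, 175.7], 0.49)]
pt bowl [([253.0, 185.4], 0.9), ([242.5, 133.0], 0.9), ([382.7, 174.4], 0.54)]
pt mat [([378.9, 254.5], 0.56), ([162.2, 182.5], 0.55)]
```

View pics/top0b.png

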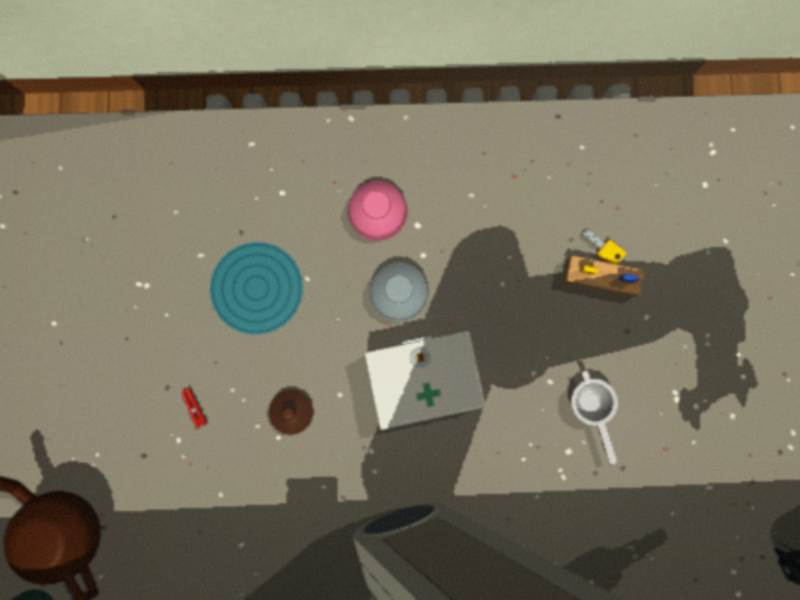

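View pics/side0b.png

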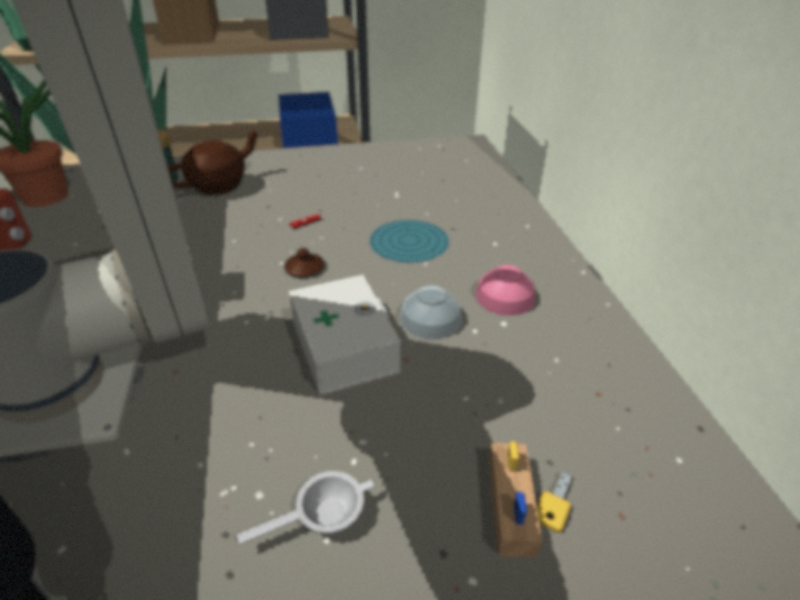

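Pictures 1 and 2, in full-resolution top pixels:
- **Bowls:** the glass bowl is at (255,186) and the pink look-alike at (242,133).
- **Mat and box:** the mat is at (164,184), and the lock at (269,228) on the box.
- **Keys:** a small yellow-headed key stands in the block at (377,172), with the blue one at (403,178). A bigger yellow key lies loose behind the block at (385,157). The one I want is the small upright key in the block.

Next I'll measure from the depth data, then push the bowl.

```bash
cat > h.py <<'E'
from plant import r, imaging, find_in, masks_of, pinpoint
import cv2,numpy as np
from scipy.spatial.transform import Rotation as R
def ray(c,uv,cal=None):
    cal=cal or imaging.get_calibration(c);K=cal['intrinsics']
    v=np.array([(uv[0]-K[0,2])/K[0,0],(uv[1]-K[1,2])/K[1,1]])
    if c=='wrist':
        t=np.hypot(*v);d=np.r_[v/max(t,1e-9)*np.sin(t),np.cos(t)]
    else: d=np.r_[v,1]
    return -cal['R'].T@cal['t'],cal['R'].T@d
def at_z(c,uv,z,cal=None):
    o,d=ray(c,uv,cal);return o+d*(z-o[2])/d[2]
def cloud(c,D,cal=None):   # pinhole cameras only
    cal=cal or imaging.get_calibration(c);K=cal['intrinsics']
    v,u=np.mgrid[:D.shape[0],:D.shape[1]]
    P=np.stack([(u-K[0,2])/K[0,0]*D,(v-K[1,2])/K[1,1]*D,D],-1)
    return (P-cal['t'])@cal['R']
def down(yaw):  # tool down, tool y axis at world angle yaw
    y=np.array([np.cos(yaw),np.sin(yaw),0]);z=np.array([0,0,-1.])
    return R.from_matrix(np.stack([np.cross(y,z),y,z],1)).as_rotvec()
E
python3 - <<'E'
from h import *
D=np.load('pics/top0.npy');I=cv2.imread('pics/top0.png');P=cloud('top',D)
print('sill z',np.median(P[200:240,320:350,2]))
def rect(m,name):
    n,l,st,_=cv2.connectedComponentsWithStats(m.astype(np.uint8));k=1+np.argmax(st[1:,4]);
    q=P[l==k][:,:2].astype(np.float32)
    (c,s,a)=cv2.minAreaRect(q*1000);print(name,np.round(c,1),np.round(s,1),round(a,1),st[k][4])
w=np.zeros(D.shape,bool)
b=w.copy();b[200:290,220:325]=1;rect(b&(abs(P[...,2]-.068)<.008),'deck')
b=w.copy();b[160:196,355:420]=1;rect(b&(abs(P[...,2]-.036)<.008),'block')
for n,(y0,y1,x0,x1) in dict(yk=(160,190,365,390),bk=(165,190,392,415)).items():
    b=w.copy();b[y0:y1,x0:x1]=1;m=b&(P[...,2]>.052);print(n,m.sum(),P[m].mean(0).round(4) if m.any() else '')
b=w.copy();b[160:210,225:280]=1;m=b&(P[...,2]>.01);rect(m,'bowl');print(P[m][:,2].max())
b[:]=0;b[140:230,120:210]=1;H=cv2.cvtColor(I,cv2.COLOR_BGR2HSV);rect(b&(H[...,0]>80)&(H[...,0]<105)&(H[...,1]>90),'mat')
print(at_z('top',(255.4,185.6),.02),at_z('top',(253,185.4),.0),at_z('top',(269.3,228.3),.071))
E
```

```text
sill z -0.0005675093868369341
deck [446.9  14.1] [135.9 180. ] 10.4 3431
block [ 617.  -310.5] [130.6  44.7] 76.5 682
yk 44 [ 0.6245 -0.275   0.0635]
bk 43 [ 0.6055 -0.3337  0.0887]
bowl [574.9  65. ] [105.1 162.2] 67.5 1120
1.1511574783491008
mat [546.4 238.9] [369.9 165.7] 46.7 2690
[0.60178892 0.05234917 0.02      ] [0.60470428 0.05922764 0.        ] [0.48212832 0.01857062 0.071     ]
```

```bash
cat >> h.py <<'E'
def best(p,yaw):  # of the two equivalent grasps the one with the least wrist turn
    o=[(abs(q[5]),down(a)) for a in (yaw,yaw+np.pi) if (q:=r.ik(p,down(a))) is not None]
    return min(o,key=lambda t:t[0])[1]
E
python3 - <<'E'
from h import *
mat=at_z('top',(164.2,184.3),.001)[:2];b=np.array([.602,.0535]);d=mat-b;L=np.hypot(*d);d/=L
print('mat',mat,'dist',L)
p=lambda s,z:np.r_[b+d*s,z]
o=best(p(-.095,.15),np.arctan2(-d[0],d[1]))
r.command_gripper(.06)
r.reach(p(-.1,.16),o)
r.line_to(p(-.1,.009),speed=.15)
r.line_to(p(-.06,.009),speed=.08);r.line_to(p(L-.056,.009),speed=.11)
s=r.state();print(s['clock'],s['position'],s['ft_force'])
r.line_to(p(L-.11,.009),speed=.15);r.line_to(p(L-.12,.16),speed=.2)
I,D=imaging.read_camera('top');cv2.imwrite('pics/top1.png',cv2.resize(I[100:250,100:300],(800,600)))
print(find_in('top','bowl'),r.state()['clock'])
E
```

```text
mat [0.61473541 0.3109416 ] dist 0.25775641315397957
8.25 [0.61201279 0.25475774 0.00902754] [-0.67930699 -1.46210459 -0.00644862]
[{'rect': [224.5, 116.8, 260.8, 155.8], 'confidence': 0.81}] 9.7667
```

View pics/top1.png

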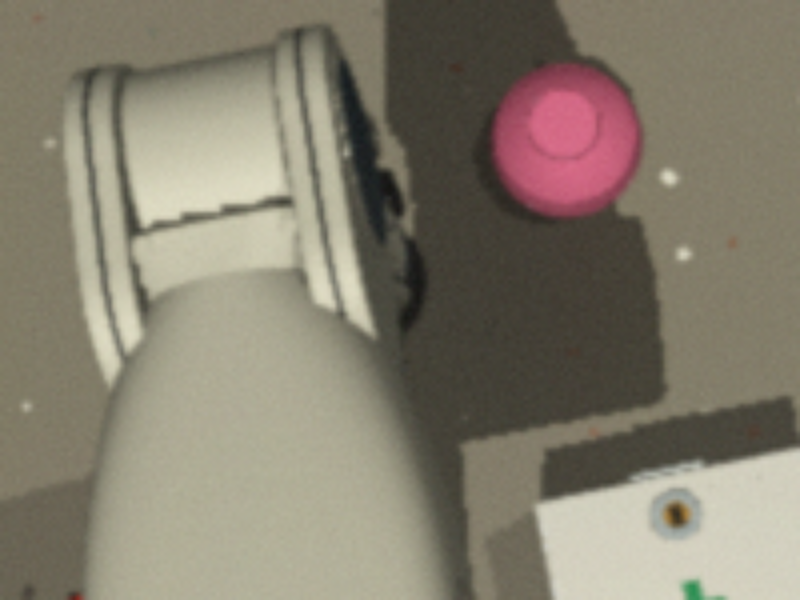

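Picture 3: the wrist hides the bowl and mat, but the lock shows clearly at crop (676,513), which is full (269,228). I'll take the bowl check from the next pose and look at the lock and key with the wrist camera.

Run:
```python
from h import *
K=np.array([.6248,-.2758]);L=np.array([.484,.020])
for off in (0,180):
    a=[np.deg2rad(v+off) for v in (-13.5,-79.6,-79.6-94.5,-79.6-100, 100.4-94.5)]
    for nm,p,y in (('key',K,a[0]),('lock',L,a[1]),('turned',L,a[2]),('max',L,a[3])):
        q=r.ik(np.r_[p,.11],down(y));print(off,nm,None if q is None else np.round(q,2))
yl=np.deg2rad(-79.6)
o=best(np.r_[L,.22],yl)
r.reach(np.r_[L,.2]+[0,0,0.0],o)
I,D=imaging.read_camera('wrist');c=imaging.get_calibration('wrist');cv2.imwrite('pics/w1.png',I)
k=pinpoint('wrist','keyway');print('cam',(-c['R'].T@c['t']).round(3),c['intrinsics'][0,0],[(x['centre'],round(x['confidence'],2),at_z('wrist',x['centre'],.071,c).round(4)) for x in k])
print([(x['rect'],round(x['confidence'],2)) for x in find_in('wrist','keyway')])
I2,D=imaging.read_camera('top');
for x in find_in('top','bowl'):
    u=x['rect'];print('bowl',u,round(x['confidence'],2),at_z('top',((u[0]+u[2])/2,(u[1]+u[3])/2),.02))
cv2.imwrite('pics/mix.png',np.hstack([cv2.resize(I2[120:270,100:250],(400,400)),cv2.resize(I,(400,400*384//512)) if 0 else cv2.resize(I,(400,400))]))
print(r.state()['clock'],r.state()['joint_positions'])
```

```text
0 key [-0.54  0.54  0.15  1.18  0.    1.27]
0 lock [-0.13  0.22 -0.36  1.    0.    2.83]
0 turned [-0.13  0.22 -0.36  1.    0.   -1.81]
0 max [-0.13  0.22 -0.36  1.   -0.   -1.71]
180 key [-0.54  0.54  0.15  1.18  0.   -1.87]
180 lock [-0.13  0.22 -0.36  1.    0.   -0.31]
180 turned [-0.13  0.22 -0.36  1.    0.    1.34]
180 max [-0.13  0.22 -0.36  1.   -0.    1.43]
cam [0.419 0.008 0.343] 297.3186396354542 [([255.1, 180.8], 0.52, array([0.4809, 0.0196, 0.071 ]))]
[([247.5, 170.1, 261.1, 190.0], 0.71)]
bowl [144.0, 165.1, 184.9, 204.0] 0.97 [0.61178642 0.3058954  0.02      ]
bowl [221.6, 116.2, 259.6, 158.0] 0.72 [0.74045445 0.0903458  0.02      ]
11.8417 [-1.31893362e-01  1.59456123e-01 -1.89010639e-01  1.22246430e+00
  5.49921307e-05 -3.13406890e-01]
```

View pics/mix.png

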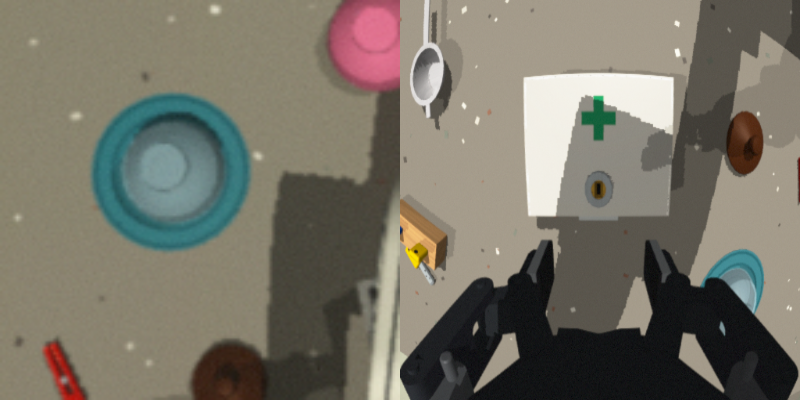

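Picture 4: the glass bowl stands on the mat, about 6 mm off centre. In the wrist view the keyway is at (254,181) and upright in the frame, so a yaw of 10.4° fits. Next is the key.

Run:
```python
from h import *
K=np.array([.6248,-.2758]);y=np.deg2rad(-13.5+180)
r.reach(np.r_[K,.15],down(y));r.command_gripper(.045)
I,D=imaging.read_camera('wrist');c=imaging.get_calibration('wrist');cv2.imwrite('pics/w2.png',I);np.save('pics/w2.npy',D)
for n in ('key','sparekey','keyblock'):print(n,[(np.round(x['rect']),round(x['confidence'],2)) for x in find_in('wrist',n)])
H=cv2.cvtColor(I,cv2.COLOR_BGR2HSV);m=((H[...,0]>20)&(H[...,0]<35)&(H[...,1]>150)&(H[...,2]>60)).astype(np.uint8)
n,l,st,ce=cv2.connectedComponentsWithStats(m)
Kc=c['intrinsics']
for i in range(1,n):
    if st[i][4]>40: 
        a=cv2.minAreaRect(np.argwhere(l==i)[:,::-1].astype(np.float32))
        print(st[i],ce[i].round(1),at_z('wrist',ce[i],.066,c).round(4),'depth',np.median(D[l==i]),a)
cv2.imwrite('pics/w2c.png',cv2.resize(I[100:340,130:450],(800,600)))
print('cam',-c['R'].T@c['t'],c['R'][2],r.state()['clock'])
```

```text
key [(array([174., 106., 230., 189.]), 0.85), (array([247., 171., 263., 207.]), 0.75)]
sparekey [(array([247.,  85., 261., 120.]), 0.73)]
keyblock [(array([231.,  75., 284., 217.]), 0.81)]
[ 181  106   48   52 1520] [204.6 131.5] [ 0.6502 -0.3364  0.066 ] depth 0.27415547 ((204.9000244140625, 131.20001220703125), (37.565940856933594, 43.37971496582031), 26.56505012512207)
[248 171  13  38 450] [254.2 189.6] [ 0.624  -0.2826  0.066 ] depth 0.23650904 ((254.0, 189.5), (37.0, 12.0), 90.0)
cam [ 0.6100173  -0.3405672   0.29379778] [ 0.06126374  0.25537019 -0.96490042] 13.7333
```

View pics/w2c.png

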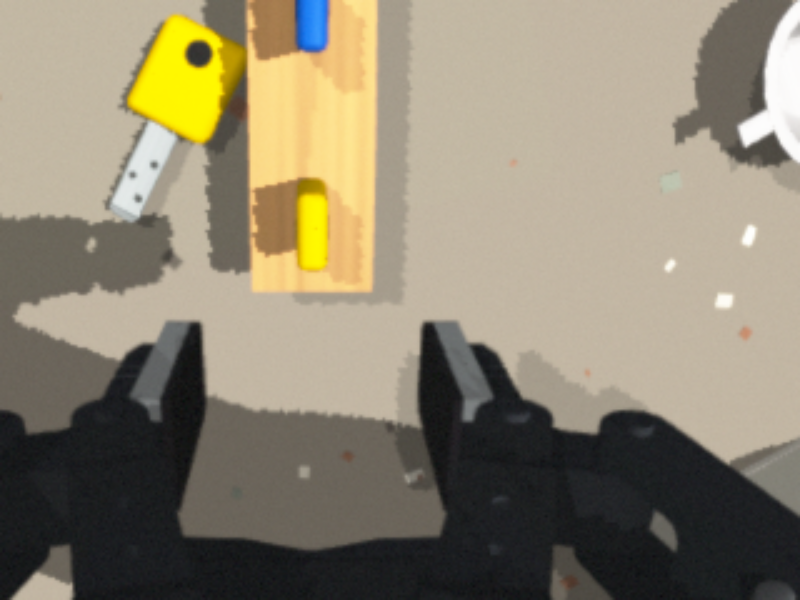

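Picture 5: the upright yellow key stands in the block at full (255,189). The loose yellow key at (205,131) is clearly the bigger one, and blue is at the far end of the block. I'll take the small upright key.

Run:
```python
from h import *
c=imaging.get_calibration('wrist');u=np.array([np.cos(np.deg2rad(76.5)),np.sin(np.deg2rad(76.5))])
A=at_z('wrist',(254.3,208.8),.066,c)[:2]-.013*u;B=at_z('wrist',(254.3,170.8),.036,c)[:2]+.013*u
print(A,B)
K=(A+B)/2;K=.7*K+.3*np.array([.6250,-.2762]);print(K)
if np.hypot(*(K-[.6248,-.2758]))>.006: raise SystemExit('check')
r.line_to(np.r_[K,.039],speed=.15)
s=r.state();f0=np.array(s['ft_force'])
r.command_gripper(.0,80)
s=r.state();print('w',s['gripper_width'],'df',np.array(s['ft_force'])-f0,s['position'])
r.line_to(np.r_[K,.12],speed=.12)
s=r.state();print('w',s['gripper_width'],s['ft_force'],s['clock'])
I,D=imaging.read_camera('wrist');c=imaging.get_calibration('wrist');cv2.imwrite('pics/w3.png',I);np.savez('pics/c3',**c)
cv2.imwrite('pics/w3c.png',cv2.resize(I[130:340,120:400],(800,600)))
print('key pt',pinpoint('wrist','key'))
```

```text
[ 0.6245107  -0.27996108] [ 0.62463614 -0.27924939]
[ 0.62470139 -0.27858367]
w 0.008432796066297692 df [-0.77264544  1.43827327  5.70236175] [ 0.62496728 -0.27875712  0.04008798]
w 0.008353201731569363 [ 0.08344623  0.14848751 -0.49435829] 15.8667
key pt [{'centre': [171.1, 195.3], 'confidence': 0.93}, {'centre': [253.4, 218.2], 'confidence': 0.72}]
```

View pics/w3c.png

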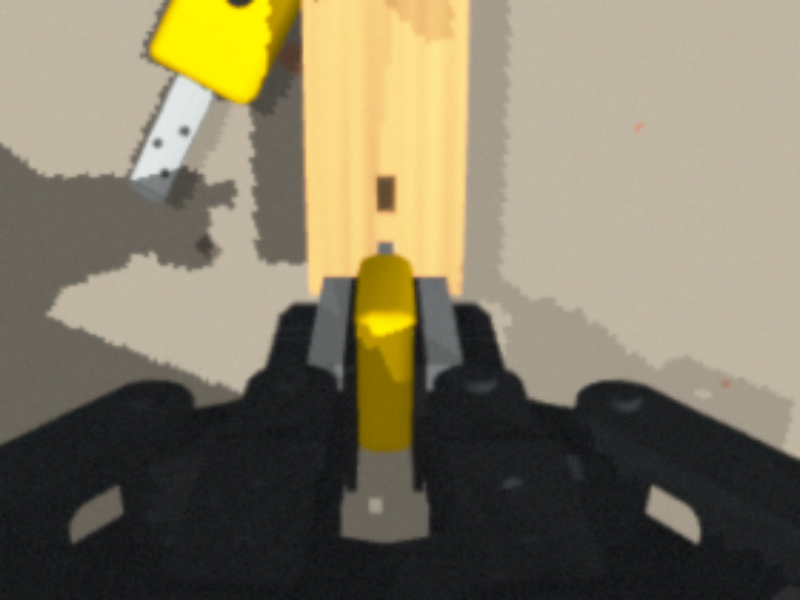

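Picture 6: the key is gripped between the pads, its slot in the block is empty, and the loose key hasn't moved. Now I'll work out the key's offset in the hand.

Run:
```python
from h import *
c=dict(np.load('pics/c3.npz'));T=np.array(r.state()['position']);print(T,r.state()['clock'])
a=np.deg2rad(76.5);u=np.r_[np.cos(a),np.sin(a)];n=np.r_[np.sin(a),-np.cos(a)]
for nm,uv,z,s in (('far top',(254.8,287.5),.147,-13),('near top',(254.8,240),.147,13),('near bot',(254.8,219.3),.117,13)):
    e=(at_z('wrist',uv,z,c)-T)[:2]*1000;print(nm,'along',e@u+s,'across',e@n)
I=cv2.imread('pics/w3.png');
# slot yaw/ring centre in w1
I=cv2.imread('pics/w1.png')[150:215,225:285];cv2.imwrite('pics/w1c.png',cv2.resize(I,(600,650)[:2]))
print(I[25:36,22:37].mean(2).astype(int))
```

```text
[ 0.624232   -0.27834501  0.11880313] 15.9667
far top along -3.4335217910404214 across 0.6191981536660632
near top along -1.6116073126001673 across 0.609439230774098
near bot along 0.17067313922864713 across 0.4896137598955274
[[ 96  78  51  47  40  47  46  41  47  48  48  53  69  96 104]
 [ 83  75  52  40  39  26  25  25  26  38  51  57  61  81  95]
 [ 77  69  48  42  35  13  10   1  16  32  51  56  62  75  83]
 [ 77  69  49  42  36  18  11   8  11  28  51  54  60  75  79]
 [ 77  69  51  39  34  19   9  10  10  32  53  49  63  77  81]
 [ 78  72  51  41  38  12   9  14  10  33  53  54  59  78  82]
 [ 80  73  49  44  36  14  15   9  15  32  52  57  62  81  81]
 [ 78  73  50  41  35  13  12  10  15  32  50  55  59  77  79]
 [ 78  71  48  41  37  16  15   9  15  35  52  53  62  75  78]
 [ 74  71  45  42  36  17  15  13  10  29  49  60  63  74  76]
 [ 77  70  48  41  36  18  10   5  16  32  55  57  62  75  80]]
```

Run:
```python
from h import *
L=np.array([.4812,.0192]);y=np.deg2rad(-79.6+180)
s=r.state();r.line_to(np.r_[s['position'][:2],.17],speed=.2)
r.reach(np.r_[L,.155],down(y));r.wait(.3)
I,D=imaging.read_camera('wrist');c=imaging.get_calibration('wrist');cv2.imwrite('pics/w4.png',I);np.savez('pics/c4',**c)
s=r.state();print(s['clock'],s['position'],s['ft_force'],s['gripper_width'])
k=pinpoint('wrist','keyway');print([(x['centre'],round(x['confidence'],2),at_z('wrist',x['centre'],.071,c).round(4)) for x in k])
u,v=map(int,k[0]['centre']) if k else (254,190)
y0,x0=v-40,u-40;C=I[y0:y0+80,x0:x0+80];H=cv2.cvtColor(C,cv2.COLOR_BGR2HSV)
for nm,m,z in (('brass',(H[...,0]<25)&(H[...,1]>110)&(H[...,2]>40),.071),('dark',C.max(2)<32,.071)):
    n,l,st,ce=cv2.connectedComponentsWithStats(m.astype(np.uint8))
    for i in range(1,n):
        if st[i][4]>25:
            b=st[i];ctr=(x0+b[0]+(b[2]-1)/2,y0+b[1]+(b[3]-1)/2);print(nm,b,ce[i].round(1),ctr,at_z('wrist',ctr,z,c).round(4))
cv2.imwrite('pics/w4c.png',cv2.resize(I[140:290,155:355],(800,600),interpolation=cv2.INTER_CUBIC))
```

```text
18.1083 [0.48136773 0.01891352 0.1548685 ] [ 0.45958399  0.78831329 -0.01705607] 0.008274490925702807
[([253.3, 199.1], 0.74, array([0.483 , 0.0176, 0.071 ]))]
brass [ 31  29  22  21 287] [41.6 39.5] (np.float64(254.5), np.float64(198.0)) [0.4819 0.0184 0.071 ]
brass [ 31  60  22  20 357] [41.4 70.3] (np.float64(254.5), np.float64(228.5)) [0.5077 0.0231 0.071 ]
dark [39 33  6 11 58] [41.2 37.7] (np.float64(254.5), np.float64(197.0)) [0.4811 0.0183 0.071 ]
```

View pics/w4c.png

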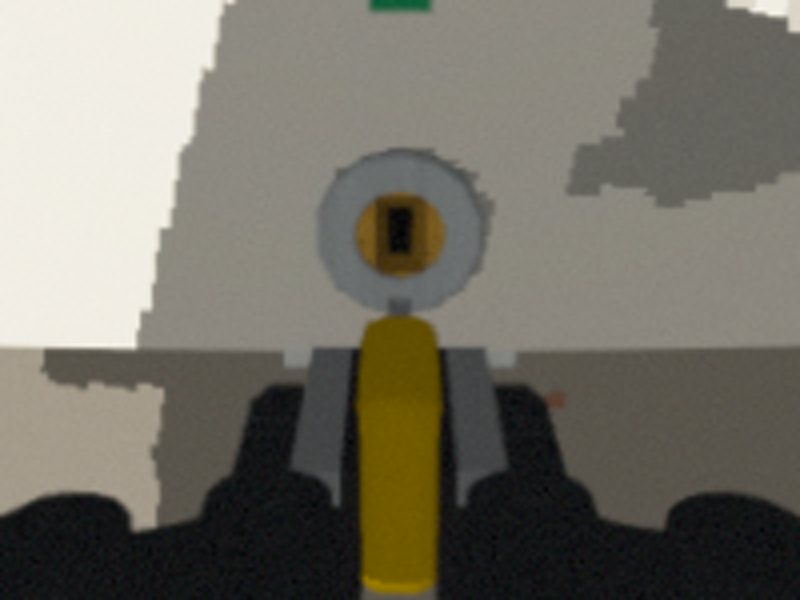

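Picture 7: the lock's plug and slot are at full (254.5,198) and the key is in the same column, so it lines up sideways. It needs about 1 mm more along the box's x. I'll go down gently to the first pins.

Run:
```python
from h import *
T=np.array([.48225,.0190]);o=down(np.deg2rad(100.4))
r.line_to(np.r_[T,.110],o,speed=.1)
for z in (.104,.102,.100,.098):
    r.line_to(np.r_[T,z],o,speed=.03);s=r.state()
    print(round(s['clock'],2),z,np.round(s['position'],4),np.round(s['ft_force'],1),np.round(s['ft_torque'],2))
    if s['ft_force'][2]>8: break
```

```text
19.11 0.104 [0.4822 0.019  0.1041] [ 0.5  0.2 -0. ] [ 0.03  0.   -0.01]
19.36 0.102 [0.4822 0.019  0.102 ] [-0.2 -0.  -1.1] [ 0.02 -0.03 -0.05]
19.61 0.1 [0.4822 0.019  0.0999] [-0.1  0.2 -0.1] [ 0.01  0.04 -0.03]
19.86 0.098 [0.4821 0.019  0.0979] [ 0.3  0.2 -0.5] [ 0.07 -0.02  0.06]
```

```bash
cat > rock.py <<'E'
from h import *
import sys
T=np.array([.48225,.0190]);y0=100.4
tip=lambda s:.071-(s['position'][2]-.0341)
s=r.state();zc=s['position'][2];sg=1;t0=s['clock'];tmax=float(sys.argv[1]);n=0
while s['clock']-t0<tmax:
    f=s['ft_force'][2]
    zc=np.clip(zc-np.clip((11-f)*.00013,-.0012,.0012),s['position'][2]-.005,.11); zc=max(zc,.0755)
    ang=sg*11 if f>4 else 0
    r.line_to(np.r_[T,zc],down(np.deg2rad(y0+ang)),speed=.03)
    if f>4: sg=-sg
    s=r.state();n+=1
    print(round(s['clock'],2),ang,'zc %.4f tip %.1f mm'%(zc,tip(s)*1e3),np.round(s['ft_force'],1),'tz %.2f w %.4f'%(s['ft_torque'][2],s['gripper_width']))
    if tip(s)>.0275 or s['ft_force'][2]>25: break
E
python3 rock.py 5
```

```text
20.11 0 zc 0.0967 tip 8.5 mm [-0.5 -0.9 -0.5] tz -0.01 w 0.0084
20.36 0 zc 0.0955 tip 9.5 mm [ 1.5 -0.3  1.6] tz 0.02 w 0.0089
20.61 0 zc 0.0943 tip 10.1 mm [-1.4  0.4  8.1] tz -0.01 w 0.0086
20.95 11 zc 0.0939 tip 10.2 mm [-0.8  0.6 11.9] tz -0.00 w 0.0086
21.48 -11 zc 0.0940 tip 10.6 mm [-0.7 -0.1  5.3] tz -0.00 w 0.0087
22.02 11 zc 0.0933 tip 10.4 mm [-2.6  1.  15.4] tz -0.01 w 0.0087
22.55 -11 zc 0.0938 tip 10.7 mm [-2.   0.3  8.6] tz -0.02 w 0.0082
23.08 11 zc 0.0935 tip 10.4 mm [-1.8  0.4 14.3] tz 0.02 w 0.0086
23.62 -11 zc 0.0940 tip 10.7 mm [-0.9  1.4  5.9] tz -0.02 w 0.0086
24.15 11 zc 0.0933 tip 10.4 mm [-2.6  0.5 15.9] tz -0.02 w 0.0083
24.68 -11 zc 0.0939 tip 10.7 mm [-1.3  0.3  7.3] tz -0.02 w 0.0087
25.22 11 zc 0.0934 tip 10.4 mm [-2.1  1.  12.1] tz -0.05 w 0.0084
```

The force missed the 8–14 N window on both sides: too high on one, too low on the other. I'll regulate each side separately and rock a bit wider.

```bash
cat > rock2.py <<'E'
from h import *
import sys
T=np.array([.48225,.0190]);y0=100.4;A=float(sys.argv[2]);F=float(sys.argv[3])
tip=lambda s:.071-(s['position'][2]-.0341)
s=r.state();t0=s['clock'];zc={1:float(sys.argv[4]),-1:float(sys.argv[5])};sg=-1
while s['clock']-t0<float(sys.argv[1]):
    r.line_to(np.r_[T,zc[sg]],down(np.deg2rad(y0+sg*A)),speed=.03)
    s=r.state();f=s['ft_force'][2];d=np.clip((F-f)*.00012,-.0008,.001);zc[sg]-=d
    if f<3: zc[-sg]=min(zc[-sg],zc[sg])
    yaw=np.rad2deg(np.arctan2(*R.from_rotvec(s['eef_rot']).as_matrix()[[1,0],1]))-y0
    print(round(s['clock'],2),'yaw %.1f tip %.2f'%(yaw,tip(s)*1e3),np.round(s['ft_force'],1),'tz %.2f'%s['ft_torque'][2],{k:round(v*1e3,2) for k,v in zc.items()})
    if tip(s)>.0265 or f>25: break
    sg=-sg
E
python3 rock2.py 5 13 11 .0939 .0934
```

```text
25.78 yaw -13.0 tip 11.15 [-1.8  1.9  7.7] tz -0.04 {1: 93.9, -1: np.float64(93.0)}
26.38 yaw 13.0 tip 10.06 [-2.1  1.2 12.8] tz -0.02 {1: np.float64(94.12), -1: np.float64(93.0)}
26.98 yaw -13.0 tip 11.51 [-1.7  1.2  9. ] tz -0.04 {1: np.float64(94.12), -1: np.float64(92.76)}
27.58 yaw 13.0 tip 10.00 [-1.8  1.  11.2] tz -0.00 {1: np.float64(94.14), -1: np.float64(92.76)}
28.18 yaw -13.0 tip 11.82 [-0.8  0.5  7.3] tz -0.03 {1: np.float64(94.14), -1: np.float64(92.32)}
28.78 yaw 13.0 tip 10.14 [-0.6  0.9 10.4] tz -0.08 {1: np.float64(94.07), -1: np.float64(92.32)}
29.38 yaw -12.9 tip 12.55 [-1.2  0.5  3.6] tz -0.09 {1: np.float64(94.07), -1: np.float64(91.43)}
29.98 yaw 13.1 tip 10.54 [-0.8  1.3  8.9] tz -0.09 {1: np.float64(93.82), -1: np.float64(91.43)}
30.58 yaw -12.8 tip 13.99 [-0.8  0.2 -1. ] tz 0.05 {1: np.float64(90.43), -1: np.float64(90.43)}
```

The first pair is passed; on to the second.

```bash
sed -i 's/np.clip((F-f)\*.00012,-.0008,.001)/np.clip((F-f)*.00012,-.0008,.0012)/' rock2.py
python3 - <<'E'
from h import *
T=np.array([.48225,.0190])
s=r.state();z=s['position'][2]
while s['ft_force'][2]<9 and z>.084:
    z-=.001;r.line_to(np.r_[T,z],down(np.deg2rad(100.4)),speed=.03);s=r.state()
    print(round(s['clock'],2),round(z,4),'tip %.2f'%((.1051-s['position'][2])*1e3),np.round(s['ft_force'],1))
open('z','w').write(str(z))
E
python3 rock2.py 5 13 11 $(cat z) $(cat z)
```

```text
30.96 0.0901 tip 15.07 [ 1.2  0.8 -0.4]
31.21 0.0891 tip 16.08 [-0.2 -0.2 -0.4]
31.46 0.0881 tip 16.86 [0.8 0.2 1.4]
31.71 0.0871 tip 17.51 [-1.1  0.6  5.1]
31.96 0.0861 tip 18.09 [-2.3  0.6 11.9]
32.33 yaw -13.0 tip 17.91 [-2.3 -1.1 15.4] tz 0.03 {1: 86.11, -1: np.float64(86.65)}
32.93 yaw 13.0 tip 18.56 [0.7 0.6 7.5] tz -0.07 {1: np.float64(85.69), -1: np.float64(86.65)}
33.53 yaw -13.0 tip 17.67 [-2.2  0.1  9.8] tz -0.01 {1: np.float64(85.69), -1: np.float64(86.51)}
34.13 yaw 13.0 tip 18.88 [-1.5  0.8  8.4] tz -0.09 {1: np.float64(85.37), -1: np.float64(86.51)}
34.73 yaw -13.0 tip 17.76 [-1.6 -1.4 11.7] tz -0.02 {1: np.float64(85.37), -1: np.float64(86.59)}
35.33 yaw 13.0 tip 19.30 [-0.5  0.9  7. ] tz -0.01 {1: np.float64(84.89), -1: np.float64(86.59)}
35.93 yaw -13.0 tip 17.81 [-1.7  1.2 10.1] tz 0.02 {1: np.float64(84.89), -1: np.float64(86.48)}
36.53 yaw 13.0 tip 19.82 [-0.3  0.7  6.3] tz 0.02 {1: np.float64(84.34), -1: np.float64(86.48)}
37.13 yaw -13.0 tip 18.00 [-0.6 -1.7  7.1] tz 0.02 {1: np.float64(84.34), -1: np.float64(86.01)}
```

The depth readings suggest the key creeps a little in the pads, so I'll raise the grip and continue.

```bash
sed -i "s/^s=r.state();t0/r.command_gripper(0,120);s=r.state();t0/; s/f<3: zc/f<2: zc/" rock2.py; python3 rock2.py 6 12 11.5 .0848 .0862
```

```text
37.6 yaw -12.0 tip 18.16 [-2.2 -0.6  8.8] tz 0.07 {1: 84.8, -1: np.float64(85.87)}
38.17 yaw 11.9 tip 20.32 [0.6 0.6 2.2] tz -0.02 {1: np.float64(83.69), -1: np.float64(85.87)}
38.73 yaw -12.1 tip 18.78 [-1.4  0.1  9.5] tz -0.01 {1: np.float64(83.69), -1: np.float64(85.64)}
39.3 yaw 11.8 tip 21.64 [ 1.9  1.6 -0.4] tz -0.06 {1: np.float64(82.49), -1: np.float64(82.49)}
39.87 yaw -11.9 tip 22.65 [ 0.6 -0.4  0.1] tz 0.12 {1: np.float64(81.29), -1: np.float64(81.29)}
40.43 yaw 11.9 tip 23.83 [1.4 1.9 0.1] tz -0.08 {1: np.float64(80.09), -1: np.float64(80.09)}
41.0 yaw -11.9 tip 24.94 [1.9 0.5 1.5] tz 0.02 {1: np.float64(78.89), -1: np.float64(78.89)}
41.57 yaw 11.9 tip 26.22 [0.8 1.7 1.5] tz -0.01 {1: np.float64(77.69), -1: np.float64(77.69)}
42.13 yaw -11.9 tip 27.46 [ 0.6 -0.2  1.2] tz 0.01 {1: np.float64(76.49), -1: np.float64(76.49)}
```

Run:
```python
from h import *
T=np.array([.48225,.0190])
s=r.state();z=s['position'][2]
while s['ft_force'][2]<9 and z>.0715:
    z-=.0008;r.line_to(np.r_[T,z],down(np.deg2rad(100.4)),speed=.03);s=r.state()
    print(round(s['clock'],2),round(z,4),'tip %.2f'%((.1051-s['position'][2])*1e3),np.round(s['ft_force'],1))
open('z','w').write(str(z))
```

```text
42.49 0.0768 tip 28.23 [-0.3  0.2  2. ]
42.74 0.076 tip 28.73 [-1.   1.3  6.3]
42.99 0.0752 tip 28.99 [-2.8  1.  12.4]
```

Run:
```python
from h import *
T=np.array([.48225,.0190]);z=.0756
for a in (20,40,60,80,95):
    r.line_to(np.r_[T,z],down(np.deg2rad(100.4-a)),speed=.03);s=r.state()
    print(round(s['clock'],2),a,np.round(s['position'],4),np.round(s['ft_force'],1),'tz %.2f'%s['ft_torque'][2],round(s['gripper_width'],4),s['joint_positions'][5].round(2))
r.wait(1.0)
s=r.state();print(s['clock'],s['ft_force'],s['ft_torque'])
I,D=imaging.read_camera('top');J,_=imaging.read_camera('wrist')
cv2.imwrite('pics/t5.png',np.hstack([cv2.resize(I[130:290,130:330],(400,400)),cv2.resize(J,(400,400))]))
```

```text
43.49 20 [0.4825 0.0187 0.0762] [-1.9 -0.9  8.6] tz 0.04 0.0081 0.04
43.99 40 [0.4823 0.0185 0.0762] [-2.6 -2.1  9.4] tz -0.01 0.0077 0.38
44.49 60 [0.4821 0.0184 0.0761] [-3.3 -2.5  9.5] tz 0.05 0.0076 0.73
44.99 80 [0.482  0.0184 0.0762] [-4.6 -2.9 10. ] tz -0.00 0.0079 1.08
45.4 95 [0.4818 0.0184 0.0761] [-4.8 -2.9 11.9] tz 0.08 0.0082 1.34
46.4 [-5.63431388 -3.83263006 10.7051877 ] [-0.70349414  1.12391366  0.08743364]
```

View pics/t5.png

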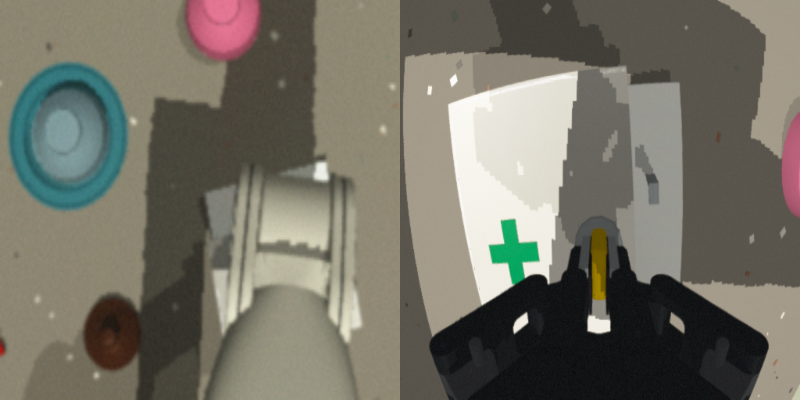

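Picture 8: the flap has dropped and lies flat at the right of the wrist view. The key is gripped and turned, and the bowl is on the mat. I'll check the flap's height by depth and the bowl's position, then hand in.

Run:
```python
from h import *
J,D=imaging.read_camera('side');P=cloud('side',D)
b=np.array([.444,.0135]);a=np.deg2rad(10.4);q=P[...,:2]-b
bx=q@[np.cos(a),np.sin(a)];by=q@[-np.sin(a),np.cos(a)]
for lo in (.07,.085,.1,.115,.13,.145):
    m=(D>0)&(bx>lo)&(bx<lo+.012)&(abs(by)<.08)&(P[...,2]<.05);print(lo,m.sum(),np.percentile(P[m][:,2],[10,50,90]).round(4) if m.any() else '')
imaging.read_camera('top')
for x in find_in('top','bowl'): u=x['rect'];print(u,at_z('top',((u[0]+u[2])/2,(u[1]+u[3])/2),.02))
s=r.state();print(s['clock'],s['ft_force'],s['ft_torque'][2],s['gripper_width'],s['position'])
```

```text
0.07 42 [0.0025 0.0157 0.0367]
0.085 174 [0.0161 0.0177 0.0199]
0.1 203 [0.0175 0.0196 0.021 ]
0.115 66 [0.002  0.0197 0.022 ]
0.13 175 [0.0011 0.0022 0.0038]
0.145 176 [0.0009 0.0022 0.0038]
[143.9, 164.8, 183.6, 207.4] [0.60749159 0.30787318 0.02      ]
[222.6, 115.2, 259.7, 158.7] [0.74084122 0.088785   0.02      ]
[230.3, 193.5, 292.0, 227.8] [0.53154705 0.03830955 0.02      ]
46.65 [-4.93951847 -2.77174727 12.08674032] 0.05096671475766466 0.007610985162341214 [0.48175635 0.01841346 0.07615243]
```

The flap slopes only about 5–7° from flat, so it is about 1.45 rad open. The bowl is about 8 mm from the mat's centre. Handing in.

```bash
python3 -c "
from plant import r
r.close_job();s=r.state();print(s['clock'],s['gripper_width'],s['ft_force'])"
```

```text
the job is handed in; nothing more can be done
the job is handed in; nothing more can be done
```

I finished every step and handed the job in at about 47 s on the robot clock (limit 72 s). No verdict was reported.

**What I did:** I slid the glass bowl onto the mat with the part-open fingers. Then I took the small yellow-headed key from the block, not the larger loose one, and rocked it past both pin pairs until it bottomed. I turned it 95° clockwise and handed in with the key still gripped, turned and pressed at about 12 N.

**Last checks:**
- **Bowl:** it stands on the mat, about 8 mm from the centre (30 mm allowed).
- **Flap:** depth readings put it about 5° from flat, roughly 1.45 rad open.
- **Key:** the tip is an estimated 28–29 mm down, with a firm stop felt under it. The fingers are closed on the head at 7.6 mm.

**What was off or unconfirmed:**
- **Rocking:** my first set made no progress because the force missed the 8–14 N window on both sides. I fixed that by regulating each side separately.
- **Key depth:** the second pins met the key about 2 mm deeper than expected by my reading. The key may have crept slightly in the pads, so I raised the grip to 120 N. The depth is uncertain by that much, and the stop is my main evidence that it is fully home.
- **Plug angle:** I inferred it from the tool's turn and the open flap, and did not measure it directly.
- **Other items:** I did not measure the blue key, strainer, lid and peg again at the end. No move was planned near the strainer, lid or peg, and no unexpected contact showed in the forces.

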